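# Rack the stray spice jars and hold the spring tray open at the mark

## Robot

A 6-joint arm with a two-finger parallel gripper is mounted at the origin on the work surface. World frame = base frame: x ahead of the robot, y to its left, z up, the work surface at z = 0. Lengths are in mm, angles in rad, forces in N, time in s.
With the tool pointing down it reaches from about 350 to 975 mm from the base axis. Payload 4.9 kg.
Tool frame: the origin (TCP) lies on the centre line of the jaws, within the pads' length; the fingertips stand 8 mm ahead of it and the grasp point (between the pads) lies 11 mm behind it (env.finger_overhang is the distance from the TCP to the fingertips, in mm); z points along the fingers, y is the line along which they close (so a half turn about z gives the same grasp; the last joint's range is limited). The gripper opens to 85 mm and grips with 20 to 120 N. Pads are 22 mm wide; open, the fingers measure 114 mm over their backs; the gripper's body (76 mm by 85 mm) begins 54 mm behind the grasp point. The pads swing forward as they close: fully open they stand 13 mm farther back than shut.
Start: joints at [-1.467, 0.053, 1.613, -0, 1.476, -0.119], TCP at [138.097, -609.533, 201.504] pointing down, gripper open.
Joint ranges: [-3.01, 3.01], [-1.01, 2.22], [0.06, 2.58], [-1.02, 4.17], [0.09, 2.62], [-3.14, 3.14]. Speed limits (rad/s): [2.57, 2.57, 3.14, 3.14, 3.14, 3.14].

## Interface

Orientations are given as a unit quaternion [w, x, y, z].
In Python, from plant import telemetry, eyes, env, finder gives the robot as it stands.
- The arm moves only by the tool send_rows, never from a script. Its argument "deltas" is a list of rows, each a list of 3 entries, a list of its own where there are three numbers: the gripper command: -1 is fully open, 1 is shut, values between are in proportion, then the shift along the tool's x, y, z in m, then the turn, a rotation vector about the tool's x, y, z in rad. In form: [[fingers, [dx, dy, dz], [rx, ry, rz]], ...]. A call has 1 to 20 rows; each row is the pose to reach, as a shift and turn from the pose commanded when the call began, along the tool's axes at that moment; what a row does not reach only later rows make up. A row lasts 1/12 s, in which the tool goes at most 41.7 mm and 7.16 degrees, less where a joint would pass 70% of its speed; a pose out of reach is approached as far as the arm can. A call with a gripper value outside its range is refused whole. The fingers move at their own pace and stop on an object; the grip force is fixed at half the most. Time passes only in rows, so rows that repeat a pose let the fingers close. It gives the time, the measured TCP pose, the force, the opening and the grip force at its end, in the units of the state.
- telemetry.sense(): the state, without advancing time (a new reading comes with each control period).
- eyes.snapshot(name): name is "scene" or "top" or "wrist"; returns the picture (400x640x3 uint8, red, green, blue); there is no depth.
- eyes.camera_params(name): a dict with "fx", "fy", "cx", "cy" (pixels), "world_to_cam" (4x4, takes a point from world to camera coordinates); the wrist camera has in their place "tool_from_camera" (4x4, takes a point from camera to tool coordinates, whose origin is the TCP and whose axes are the flange's). Camera axes: x right, y up, looking along -z (the intrinsics and any distortion apply to the point x, -y, -z); pixel columns grow to the right and rows downward; lengths in mm; the calibration is good to about 2 mm. A picture is of the moment at which its call begins: read the wrist's pose just before it. camera_params takes no time and is no camera call.
- env.hand_in(): hands the job in; it is judged then, once.
Trained networks look in the newest picture that a camera, given by its name, has taken for a name from the list of things; names that differ only in an ending like _2 or _b are one class to them, and where a whole thing is asked for, a point or a joint stands for the part that bears it (a point fixed in the world has none). Each returns a list of dicts, best first, with "conf" (0 to 1); they miss things now and then, are a little off and sometimes report something else, mostly with a low value. They report only what shows in the picture. A call takes as long as a camera call. They do not tell look-alikes from the thing itself.
- finder.outline_of(thing, camera): "mask" (400x640 bool, what is visible of it) and "bbox" ([left, top, right, bottom] in pixels, round what is visible of it).
The state is a dict: "time": time; "qpos": joint angles; "joint_velocities": joint speeds; "effort": joint torques, N m; "tcp_pos": TCP position; "orientation": TCP orientation; "contact_force": force on the tool from outside, world axes, zero at the start; "torque": the same for the moment, N m; "opening": opening from 0.0 (shut) to 1.0 (fully open); "grasp_force": force on a finger pad.
Only numpy, scipy, OpenCV 4.12 (cv2) and the standard library are available. Lean on these libraries where they do the work, as an engineer would, in place of code of your own. Each camera call takes 0.05 s, during which the arm holds its last target. There are 200 camera calls.

## Task

Put the two stray spice jars away upright in empty wells of the spice station, the small jar in the front row with the small ones and the large jar in the back row with the large ones, pushed right down in. Then take the blue handle of the station's self-closing tray, pull the tray out until its yellow pointer stands level with the red clip on the rail, and keep holding it still there: you finish while holding the tray open, not letting go. Leave the pepper mill and the mug where they are.

Things in the scene. Friction and masses are not known exactly. Their poses are not given: they have to be found in the camera images.
- station: White spice station fixed to the worktop, 125 mm deep (x), 210 mm wide (y), deck top 70 mm high. Origin: centre of its underside. -x points out of its front, the way the tray slides (towards the robot, turned up to 0.2 rad); z up. Deck: two rows of three wells along y, 70 mm apart: front row (x = -30 mm) for small jars, back row (x = +30 mm) for large ones.
- well_small_a (a point): Front (small-jar) row, +y end, on the deck's top: already taken by a fixed small jar, 38 mm diameter, its top 128 mm above the worktop.
- well_large_b (a point): Back (large-jar) row, -y end, on the deck's top: already taken by a fixed large jar, 50 mm diameter, its top 128 mm above the worktop.
- well_small_mid (a point): Rim-height centre of a middle well of the front (small-jar) row: a round blind hole 42 mm wide, 14 mm deep, in the white deck (this point is on the deck's top, 70 mm above the worktop; the well's floor is at 56 mm). Empty.
- well_small_b (a point): Rim-height centre of a -y end well of the front (small-jar) row: a round blind hole 42 mm wide, 14 mm deep, in the white deck (this point is on the deck's top, 70 mm above the worktop; the well's floor is at 56 mm). Empty; either empty well of the row may be used.
- well_large_a (a point): Rim-height centre of a +y end well of the back (large-jar) row: a round blind hole 54 mm wide, 14 mm deep, in the white deck (this point is on the deck's top, 70 mm above the worktop; the well's floor is at 56 mm). Empty; either empty well of the row may be used.
- well_large_mid (a point): Rim-height centre of a middle well of the back (large-jar) row: a round blind hole 54 mm wide, 14 mm deep, in the white deck (this point is on the deck's top, 70 mm above the worktop; the well's floor is at 56 mm). Empty.
- jar_small_center (a point): Centre (half-way up) of the small stray spice jar: round, 38 mm diameter, 72 mm tall, terracotta-coloured body, steel lid, same width all the way up, about 90 g. It stands upright on the worktop; z is up.
- jar_large_center (a point): Centre (half-way up) of the large stray spice jar: same look and height (72 mm), but 50 mm diameter, about 140 g. It stands upright on the worktop; z is up.
- tray (a joint): How far the self-closing wooden tray is pulled out of the station's front (m): 0 shut, at most 0.095; it slides along the station's -x. A spring pulls it shut at all times: about 4 N when shut, plus 60 N per metre of travel (about 8 N at 70 mm); let go, it slides shut.
- grip (a point): Grip point of the tray's upright blue handle: a fin 26 mm long (station's x), 16 mm thick (its y), from 22 to 94 mm above the worktop; this point is on its centre line at 70 mm. Shut, it stands 109 mm in front of the station's origin, 46 mm in front of its front face; it moves with the tray. Best pinched from above across its thickness.
- pointer (a point): Tip of the yellow pointer on the tray's front panel (a tab that rides 10 mm above the +y rail); moves with the tray, x axis along the station's x.
- mark (a point): The mark: point on the red clip on the station's +y rail, at pointer height, 40 to 70 mm in front of the shut pointer. The tray is at the mark when the pointer is level with it along the station's x. Axes as the station's. Clip fixed, 6 mm wide in x, y 85 to 123 mm, 34 mm high. Two rails 14 mm wide and high run from the station's front at y = +-94 mm to x = -168 mm.
- mill: Dark wooden pepper mill, 52 mm diameter, 146 mm tall, loose on the worktop; origin under its centre. To be left alone.
- mug: Blue mug, 80 mm diameter, 90 mm tall, handle at its +y side, loose; origin under its centre. To be left alone.
There are look-alikes about, which are no part of the job. What is shaped like the part that bears jar_small_center but green or pink is not meant. Leave any pink look-alike of the part that bears jar_large_center alone.

How it is judged:
By the outcome, as a careful person would: the job done as asked, in the order asked, and still so for the second after the job is handed in, while the arm keeps its last pose, push and grip.
It also fails if it takes over 64 s, if anything falls off the work surface, if the arm or the gripper's body presses on something with over 40 N, if the wrist force passes 120 N, or if a joint passes its speed limit or range.

## Working session

There is one attempt and no reset: what is moved stays moved. The work goes in short steps, Python scripts to look and compute and a tool call to move; the robot and the scene stay as the last step left them, time stands still between calls to the robot, and variables do not carry over. Pictures are saved under pics/ and viewed, at most 10 in all, crops included, and the job is handed in when it is done.

Besides the shell and the picture viewer there is one more tool, called by a JSON object that holds its "api" and its "payload". send_rows: Moves the arm, as the interface text tells. Its arguments: {"type":"object","properties":{"deltas":{"type":"array"}},"required":["deltas"]}

```bash
ls; mkdir -p pics; python3 - <<'E'
from plant import telemetry, eyes, env, finder
import cv2, numpy as np
for n in ("scene","top"):
    im=eyes.snapshot(n); cv2.imwrite(f"pics/{n}0.png",im[:,:,::-1]); p=eyes.camera_params(n); print(n,{k:np.round(v,3).tolist() for k,v in p.items()})
print(telemetry.sense())
print(env.finger_overhang, eyes.camera_params("wrist"))
E
```

```text
pics
scene {'fx': 390.598, 'fy': 390.598, 'cx': 320.703, 'cy': 192.298, 'world_to_cam': [[-0.484, 0.875, -0.003, 267.646], [-0.626, -0.344, 0.7, 281.265], [0.611, 0.341, 0.714, -1354.077], [0.0, 0.0, 0.0, 1.0]]}
top {'fx': 482.702, 'fy': 482.702, 'cx': 310.911, 'cy': 198.366, 'world_to_cam': [[-0.01, -1.0, 0.001, -0.547], [0.992, -0.01, 0.126, -520.573], [-0.126, 0.002, 0.992, -1225.651], [0.0, 0.0, 0.0, 1.0]]}
{'time': 0.1, 'qpos': array([-1.46697717e+00,  5.32634154e-02,  1.61416700e+00,  1.91745706e-06,
        1.47598573e+00, -1.18982163e-01]), 'joint_velocities': array([-5.96652041e-04, -7.62759510e-04, -2.95724087e-03, -1.62205192e-03,
       -1.14463222e-03,  7.76162555e-06]), 'effort': array([ 1.14647355e-03, -3.94905102e+01, -3.71360850e+01, -1.37909123e-05,
        3.98686665e-03, -8.08191658e-06]), 'tcp_pos': array([ 138.0490063 , -608.93013213,  200.39684523]), 'orientation': array([-9.11715604e-04,  9.93800958e-01,  1.11170250e-01,  7.86667315e-06]), 'contact_force': array([-0.08861106, -0.35542865,  0.68215727]), 'torque': array([ 0.0231811 , -0.00442502, -0.00461371]), 'grasp_force': 0.0, 'opening': 0.9998576192743582}
8.0 {'fx': 350.7445781465328, 'fy': 350.7445781465328, 'cx': 318.84456253500144, 'cy': 198.44046662651326, 'tool_from_camera': array([[-8.57570501e-04,  9.58756389e-01,  2.84227815e-01,
         7.23641579e+01],
       [ 9.99999483e-01,  6.66711732e-04,  7.68242633e-04,
        -5.33259965e-01],
       [ 5.47059515e-04,  2.84228327e-01, -9.58756465e-01,
        -1.71907975e+02],
       [ 0.00000000e+00,  0.00000000e+00,  0.00000000e+00,
         1.00000000e+00]])}
```

View pics/top0.png

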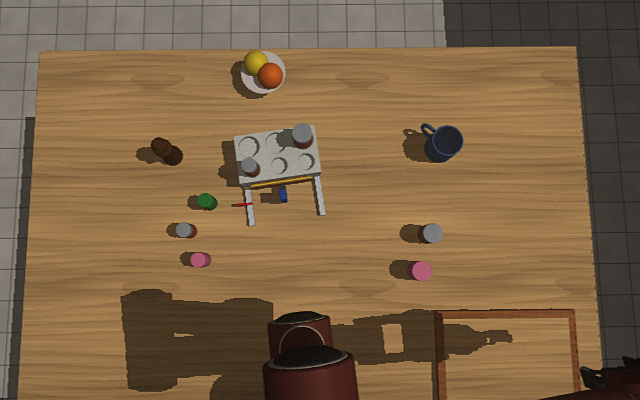

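View pics/scene0.png

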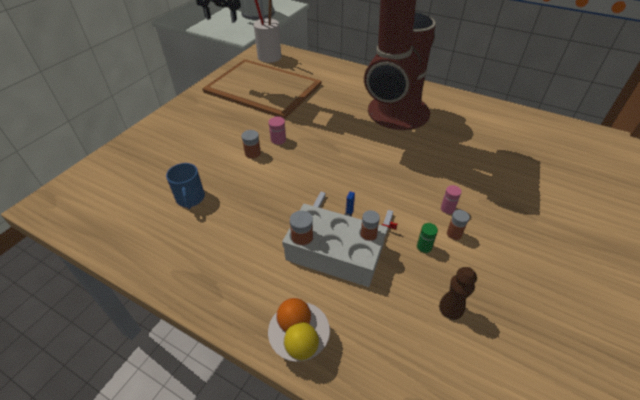

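The top view shows the small stray jar at (184,230) and the large one at (432,233). The station is at about (278,155), with its empty front wells at (279,165) and (306,161) and empty back wells at (248,147) and (275,142). The red clip is at (242,205) and the handle at (283,194). The scene view agrees.

```bash
cat > h.py <<'E'
from plant import telemetry, eyes, env, finder
import cv2, numpy as np
from scipy.spatial.transform import Rotation as Rot
def R_tool(s=None):
    s=s or telemetry.sense(); q=s["orientation"]; return Rot.from_quat([q[1],q[2],q[3],q[0]]).as_matrix()
def cam(name, s=None):
    p=eyes.camera_params(name)
    if name=="wrist":
        s=s or telemetry.sense(); T=np.eye(4); T[:3,:3]=R_tool(s); T[:3,3]=s["tcp_pos"]; C=T@p["tool_from_camera"]
    else: C=np.linalg.inv(p["world_to_cam"])
    return p,C
def at_z(pc,u,v,z):
    p,C=pc; d=C[:3,:3]@np.array([(u-p["cx"])/p["fx"],-(v-p["cy"])/p["fy"],-1]); o=C[:3,3]
    return o+d*(z-o[2])/d[2]
def proj(pc,P):
    p,C=pc; c=np.linalg.inv(C)@np.append(P,1); return np.array([p["cx"]+p["fx"]*c[0]/-c[2], p["cy"]-p["fy"]*c[1]/-c[2]])
def shoot(name,fn=None):
    s=telemetry.sense(); im=eyes.snapshot(name)
    if fn: cv2.imwrite("pics/"+fn,im[:,:,::-1])
    return im,cam(name,s)
E
python3 - <<'E'
from h import *
im,pc=shoot("top")
hsv=cv2.cvtColor(im,cv2.COLOR_RGB2HSV)
for th in ("jar_small_center","jar_large_center","station","tray","mill","mug","well_small_mid"):
    for d in finder.outline_of(th,"top")[:5]:
        m=d["mask"]; v,u=np.nonzero(m); b=d["bbox"]
        # lid: grey within mask
        g=m&(hsv[...,1]<60); gv,gu=np.nonzero(g)
        z=72
        print(th,round(d["conf"],2),np.round(b),m.sum(),"grey",g.sum(), np.round(at_z(pc,gu.mean(),gv.mean(),z)) if g.sum()>20 else None)
for n,u,v,z in (("smA",250,162,128),("smmid",279,165,70),("smb",306,161,70),("laA",248,147,70),("lamid",275,142,70),("handle",283,186,94)):
    print(n,np.round(at_z(pc,u,v,z)))
E
```

```text
jar_small_center 0.74 [176. 222. 195. 239.] 278 grey 190 [440. 315.  72.]
jar_small_center 0.72 [191. 252. 212. 269.] 239 grey 0 None
jar_small_center 0.71 [199. 190. 217. 211.] 239 grey 0 None
jar_large_center 0.88 [407. 262. 429. 278.] 411 grey 0 None
jar_large_center 0.86 [415. 223. 445. 244.] 424 grey 307 [ 426. -308.   72.]
station 0.68 [233. 124. 324. 226.] 4941 grey 4241 [619.  80.  72.]
tray 0.98 [249. 178. 310. 202.] 441 grey 30 [544.  68.  72.]
mill 0.72 [152. 138. 181. 165.] 533 grey 0 None
mill 0.66 [235. 123. 325. 224.] 4997 grey 4274 [618.  79.  72.]
mill 0.54 [249. 176. 310. 200.] 536 grey 38 [542.  75.  72.]
mug 0.89 [421. 125. 465. 164.] 1152 grey 877 [ 655. -344.   72.]
well_small_mid 0.8 [235. 126. 322. 224.] 5155 grey 4318 [618.  78.  72.]
smA [599. 142. 128.]
smmid [602.  75.  70.]
smb [612.   6.  70.]
laA [650. 154.  70.]
lamid [663.  85.  70.]
handle [544.  64.  94.]
```

{"api": "send_rows", "payload": {"deltas": [[-1, [0.03, -0.02, 0], [0, 0, 0]], [-1, [0.06, -0.04, 0], [0, 0, 0]], [-1, [0.09, -0.06, 0], [0, 0, 0]], [-1, [0.12, -0.08, 0], [0, 0, 0]], [-1, [0.15, -0.1, 0], [0, 0, 0]], [-1, [0.18, -0.12, 0], [0, 0, 0]], [-1, [0.21, -0.14, 0], [0, 0, 0]], [-1, [0.24, -0.16, 0], [0, 0, 0]], [-1, [0.27, -0.18, 0], [0, 0, 0]], [-1, [0.3, -0.2, 0], [0, 0, 0]], [-1, [0.33, -0.22, 0], [0, 0, 0]], [-1, [0.347, -0.23, 0], [0, 0, 0]], [-1, [0.347, -0.23, 0], [0, 0, 0]], [-1, [0.347, -0.23, 0], [0, 0, 0]]]}}

```text
time: 1.67
tcp_pos: [426.1, -308.0, 201.6]
orientation: [0.0, 0.994, 0.112, -0.0]
contact_force: [-0.4, -0.6, 0.4]
opening: 0.996
grasp_force: 0.0
```

```bash
cat > jar.py <<'E'
from h import *
import sys
th,fn,ztop=sys.argv[1],sys.argv[2],float(sys.argv[3])
im,pc=shoot("wrist",fn); s=telemetry.sense(); R=R_tool(s)
print("t",s["time"],np.round(s["tcp_pos"],1),"toolx",np.round(R[:,0],3),"z",np.round(R[:,2],3))
hsv=cv2.cvtColor(im,cv2.COLOR_RGB2HSV)
for d in finder.outline_of(th,"wrist")[:4]:
    m=d["mask"]; g=(m&(hsv[...,1]<60)).astype(np.uint8)
    if g.sum()<50: print("no grey",d["conf"],d["bbox"]); continue
    c=max(cv2.findContours(g,0,2)[0],key=cv2.contourArea); (u,v),(a,b),_=cv2.fitEllipse(cv2.convexHull(c))
    P=at_z(pc,u,v,ztop); r=np.linalg.norm(at_z(pc,u+(a+b)/4,v,ztop)-P)
    print(round(d["conf"],2),np.round(d["bbox"]),"lid uv",round(u),round(v),"P",np.round(P,1),"r",round(r,1),"tool delta from TCP",np.round(R.T@(P-s["tcp_pos"]),1))
E
python3 jar.py jar_large_center wl1.png 72
```

```text
t 1.7167 [ 425.6 -308.7  201.6] toolx [ 0.975  0.222 -0.   ] z [-0.    -0.001 -1.   ]
no grey 0.94 [244.7, 217.8, 294.3, 289.4]
0.71 [295. 139. 350. 207.] lid uv 320 177 P [ 428.6 -308.2   72. ] r 24.5 tool delta from TCP [3.200e+00 1.000e-01 1.296e+02]
```

{"api": "send_rows", "payload": {"deltas": [[-1, [0.003, 0, 0.03], [0, 0, 0]], [-1, [0.003, 0, 0.06], [0, 0, 0]], [-1, [0.003, 0, 0.09], [0, 0, 0]], [-1, [0.003, 0, 0.12], [0, 0, 0]], [-1, [0.003, 0, 0.14], [0, 0, 0]], [-1, [0.003, 0, 0.155], [0, 0, 0]], [-1, [0.003, 0, 0.162], [0, 0, 0]], [-1, [0.003, 0, 0.162], [0, 0, 0]], [-1, [0.003, 0, 0.162], [0, 0, 0]], [1, [0.003, 0, 0.162], [0, 0, 0]], [1, [0.003, 0, 0.162], [0, 0, 0]], [1, [0.003, 0, 0.162], [0, 0, 0]], [1, [0.003, 0, 0.162], [0, 0, 0]], [1, [0.003, 0, 0.162], [0, 0, 0]], [1, [0.003, 0, 0.162], [0, 0, 0]], [1, [0.003, 0, 0.162], [0, 0, 0]]]}}

```text
time: 3.1
tcp_pos: [432.4, -306.4, 47.6]
orientation: [-0.002, 0.994, 0.111, 0.003]
contact_force: [-4.4, 16.1, 41.4]
opening: 0.009
grasp_force: 18.6
```

```bash
python3 - <<'E'
from h import *
im,pc=shoot("wrist"); a,_=shoot("scene"); b=cv2.resize(a[80:220,180:380],None,fx=2,fy=2)
cv2.imwrite("pics/chk1.png",np.vstack([np.pad(im,((0,0),(0,0),(0,0)))[::1,::1][:400,:400+0] ,b[:, :400]])[:, :, ::-1][:600])
print(telemetry.sense())
E
```

```text
{'time': 3.2, 'qpos': array([-0.76162876, -0.02651529,  1.96063424,  0.00551287,  1.20062599,
        0.58406156]), 'joint_velocities': array([-0.00180522, -0.00287815, -0.00724793, -0.00905465, -0.0192904 ,
       -0.00113114]), 'effort': array([ -4.60578784, -14.50163215, -20.47497153,  -1.85925834,
        -3.59983608,  -0.03040389]), 'tcp_pos': array([ 433.62045888, -308.75823004,   48.76121786]), 'orientation': array([9.75167468e-04, 9.93774008e-01, 1.11332283e-01, 4.17045642e-03]), 'contact_force': array([-4.11768082, 12.56932817, 37.22660756]), 'torque': array([2.56256027, 0.82205017, 0.01258701]), 'grasp_force': 16.682996414601803, 'opening': 0.001813950353015044}
```

View pics/chk1.png

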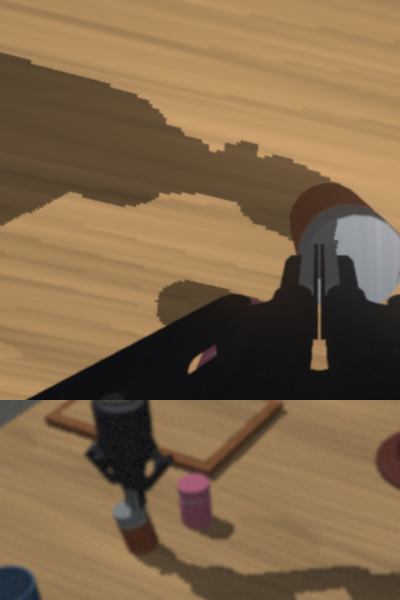

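The picture shows the fingers shut and empty. They lean on the large jar, whose lid is at (365,255), about 23 mm to tool +y. I'll lift gently and look again.

{"api": "send_rows", "payload": {"deltas": [[1, [0, 0, -0.006], [0, 0, 0]], [1, [0, 0, -0.012], [0, 0, 0]], [1, [0, 0, -0.018], [0, 0, 0]], [1, [0, 0, -0.024], [0, 0, 0]], [1, [0, 0, -0.03], [0, 0, 0]], [1, [0, 0, -0.036], [0, 0, 0]], [1, [0, 0, -0.05], [0, 0, 0]], [1, [0, 0, -0.08], [0, 0, 0]], [1, [0, 0, -0.11], [0, 0, 0]], [1, [0, 0, -0.14], [0, 0, 0]], [1, [0, 0, -0.162], [0, 0, 0]], [1, [0, 0, -0.162], [0, 0, 0]], [1, [0, 0, -0.162], [0, 0, 0]]]}}

```text
time: 4.28
tcp_pos: [429.3, -308.6, 203.3]
orientation: [0.001, 0.994, 0.111, 0.001]
contact_force: [0.6, 0.1, -1.6]
opening: 0.004
grasp_force: 0.0
```

```bash
python3 jar.py jar_large_center wl2.png 72; python3 - <<'E'
from h import *
pc=cam("wrist"); s=telemetry.sense(); R=R_tool(s)
for p in ((0,0,8),(11,0,8),(0,0,0),(-11,0,8)): print(p,proj(pc,s["tcp_pos"]+R@np.array(p)))
E
```

```text
t 4.3333 [ 428.4 -307.9  201.3] toolx [ 0.975  0.221 -0.   ] z [-0.  0. -1.]
0.78 [296. 141. 351. 211.] lid uv 322 180 P [ 429.4 -310.6   72. ] r 24.5 tool delta from TCP [  0.3   2.9 129.3]
no grey 0.56 [240.4, 219.0, 295.8, 294.9]
(0, 0, 8) [320.10517627 231.58812029]
(11, 0, 8) [320.10852522 212.65773685]
(0, 0, 0) [320.1490314  237.26157868]
(-11, 0, 8) [320.10193407 249.91512566]
```

View pics/wl2.png

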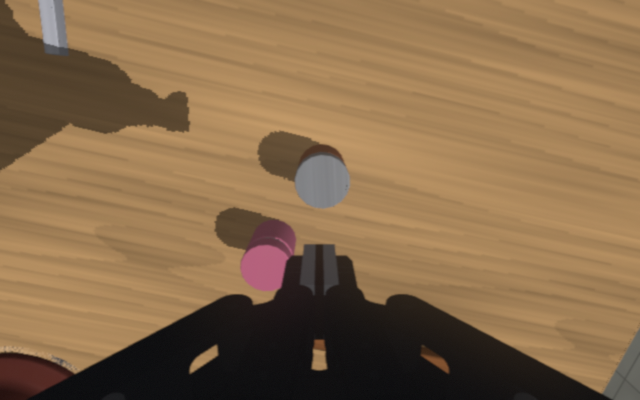

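The large jar is upright again, with its lid at (322,180). The shut fingertips show at v≈244, but the calibration puts them at v≈212–250, so the fingers may be shorter or offset. I'll check with the scene camera.

```bash
python3 - <<'E'
from h import *
im,pc=shoot("scene"); s=telemetry.sense(); R=R_tool(s); im=im.copy()
o=proj(pc,s["tcp_pos"]).astype(int)-[50,70]
c=cv2.resize(im[o[1]:o[1]+120,o[0]:o[0]+100],None,fx=5,fy=5,interpolation=cv2.INTER_CUBIC)
for p,col in (((0,0,8),(255,0,0)),((0,0,0),(0,255,0)),((0,0,-27),(255,255,0)),((-18,0,8),(255,0,255))):
    q=(proj(pc,s["tcp_pos"]+R@np.array(p))-o)*5; cv2.drawMarker(c,tuple(int(x) for x in q),col,0,14,2); print(p,q)
cv2.imwrite("pics/tip.png",c[:,:,::-1])
E
```

```text
(0, 0, 8) [254.08914856 365.69603628]
(0, 0, 0) [251.90905444 352.81481153]
(0, 0, -27) [244.3733781  308.28978876]
(-18, 0, 8) [267.5462144  348.38201626]
```

View pics/tip.png

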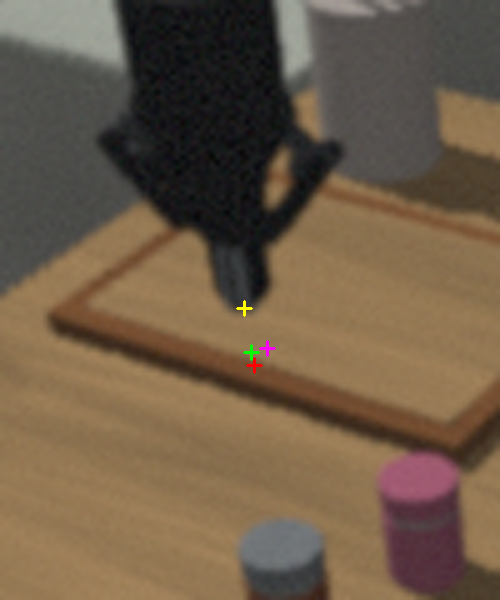

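The scene view puts the real fingertips at about tool z = -29 (yellow marker), some 35 mm short of the stated +8. Contact at the lid fits this too. From here I'll aim about 37 mm deeper.

{"api": "send_rows", "payload": {"deltas": [[-1, [0, 0.003, 0], [0, 0, 0]], [-1, [0, 0.003, 0], [0, 0, 0]], [-1, [0, 0.003, 0], [0, 0, 0]], [-1, [0, 0.003, 0.03], [0, 0, 0]], [-1, [0, 0.003, 0.06], [0, 0, 0]], [-1, [0, 0.003, 0.09], [0, 0, 0]], [-1, [0, 0.003, 0.12], [0, 0, 0]], [-1, [0, 0.003, 0.14], [0, 0, 0]], [-1, [0, 0.003, 0.16], [0, 0, 0]], [-1, [0, 0.003, 0.175], [0, 0, 0]], [-1, [0, 0.003, 0.19], [0, 0, 0]], [-1, [0, 0.003, 0.198], [0, 0, 0]], [-1, [0, 0.003, 0.198], [0, 0, 0]], [-1, [0, 0.003, 0.198], [0, 0, 0]]]}}

```text
time: 5.6
tcp_pos: [429.1, -310.7, 3.3]
orientation: [-0.0, 0.994, 0.111, -0.0]
contact_force: [0.7, -0.1, 0.4]
opening: 1.001
grasp_force: 0.0
```

{"api": "send_rows", "payload": {"deltas": [[1, [0, 0, 0], [0, 0, 0]], [1, [0, 0, 0], [0, 0, 0]], [1, [0, 0, 0], [0, 0, 0]], [1, [0, 0, 0], [0, 0, 0]], [1, [0, 0, 0], [0, 0, 0]], [1, [0, 0, 0], [0, 0, 0]]]}}

```text
time: 6.1
tcp_pos: [430.2, -311.7, 5.0]
orientation: [0.001, 0.994, 0.111, 0.001]
contact_force: [0.7, -0.4, 6.4]
opening: 0.574
grasp_force: 62.3
```

{"api": "send_rows", "payload": {"deltas": [[1, [0, 0, -0.02], [0, 0, 0]], [1, [0, 0, -0.05], [0, 0, 0]], [1, [0, 0, -0.08], [0, 0, 0]], [1, [0, 0, -0.11], [0, 0, 0]], [1, [0.01, -0.02, -0.14], [0, 0, 0]], [1, [0.03, -0.05, -0.16], [0, 0, 0]], [1, [0.048, -0.08, -0.18], [0, 0, 0]], [1, [0.067, -0.11, -0.18], [0, 0, 0]], [1, [0.085, -0.14, -0.18], [0, 0, 0]], [1, [0.103, -0.17, -0.18], [0, 0, 0]], [1, [0.122, -0.2, -0.18], [0, 0, 0]], [1, [0.14, -0.23, -0.18], [0, 0, 0]], [1, [0.158, -0.26, -0.18], [0, 0, 0]], [1, [0.176, -0.29, -0.18], [0, 0, 0]], [1, [0.195, -0.32, -0.18], [0, 0, 0]], [1, [0.207, -0.34, -0.18], [0, 0, 0]], [1, [0.214, -0.352, -0.18], [0, 0, 0]], [1, [0.214, -0.352, -0.18], [0, 0, 0]], [1, [0.214, -0.352, -0.18], [0, 0, 0]]]}}

```text
time: 7.68
tcp_pos: [559.6, 79.7, 182.6]
orientation: [0.0, 0.994, 0.112, -0.001]
contact_force: [0.7, -0.1, -1.9]
opening: 0.572
grasp_force: 62.8
```

```bash
python3 - <<'E'
from h import *
im,pc=shoot("wrist","st1.png"); s=telemetry.sense(); np.savez("st1.npz",C=pc[1]); print(s["tcp_pos"],s["opening"],R_tool(s)[:,0])
E
```

```text
[559.66007925  79.01751745 182.83779165] 0.5663989860778914 [ 0.97533648  0.22071787 -0.00154184]
```

View pics/st1.png

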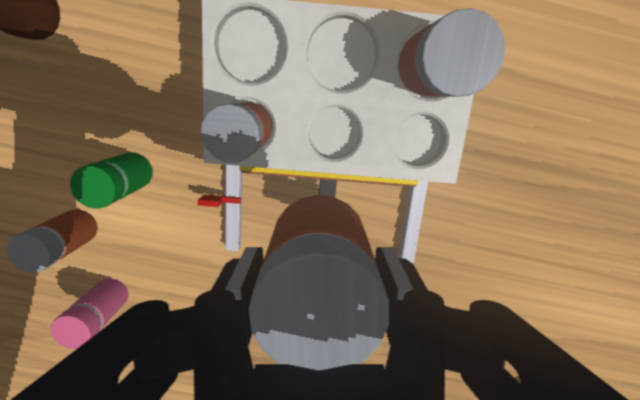

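The wrist view shows the rims clearly. Centres are large_a (251,44), large_mid (342,53), small_mid (336,132) and small_b (421,140). The fixed lids are at (235,133) and (460,52), and the red clip is at (219,201). Next I'll fit the station pose.

```bash
cat > fit.py <<'E'
from h import *
from scipy.optimize import least_squares
pc=(eyes.camera_params("wrist"),np.load("st1.npz")["C"])
obs=[((251,44.5),(30,70,70)),((342,53.5),(30,0,70)),((336,132.5),(-30,0,70)),((421.5,140),(-30,-70,70)),((460,52),(30,-70,128)),((233,133),(-30,70,128))]
def W(q,L): c,s=np.cos(q[2]),np.sin(q[2]); return np.array([q[0]+c*L[0]-s*L[1],q[1]+s*L[0]+c*L[1],L[2]])
f=lambda q:np.concatenate([proj(pc,W(q,L))-uv for uv,L in obs])
q=least_squares(f,[630,75,.14]).x; np.save("st.npy",q)
if __name__=="__main__":
    print("pose",q.round(3)); print(f(q).reshape(-1,2).round(1).tolist())
    for n,L in (("large_a",(30,70,70)),("small_b",(-30,-70,70)),("grip",(-109,0,70)),("clipc",(-63,104,34))): print(n,W(q,L).round(1), proj(pc,W(q,L)).round())
    # held jar lid: r 25
    s=telemetry.sense(); R=R_tool(s)
    for z in (-70,-60,-50,-80): print(z,at_z(pc,319,300,s["tcp_pos"][2]-z).round(1))
    d=W(q,(30,70,70))-s["tcp_pos"]; print("world d",d.round(1),"tool d",(R.T@d).round(1),"yaw tool",np.arctan2(R[1,0],R[0,0]))
E
python3 fit.py
```

```text
pose [6.3342e+02 8.1426e+01 1.4500e-01]
[[-1.8, 0.4], [0.3, -0.8], [-1.0, 0.6], [0.0, -0.1], [4.9, -0.4], [-3.1, 1.3]]
large_a [653. 155.  70.] [249.  45.]
small_b [613.9   7.8  70. ] [422. 140.]
grip [525.6  65.7  70. ] [327. 225.]
clipc [556.  175.2  34. ] [217. 156.]
-70 [566.6  81.9 252.8]
-60 [560.4  80.5 242.8]
-50 [554.1  79.  232.8]
-80 [572.9  83.3 262.8]
world d [  93.3   76.  -112.8] tool d [108.  -53.6 112.6] yaw tool 0.22255070409133876
```

{"api": "send_rows", "payload": {"deltas": [[1, [0.02, -0.01, 0], [0, 0, 0.02]], [1, [0.045, -0.022, 0], [0, 0, 0.04]], [1, [0.07, -0.035, 0], [0, 0, 0.06]], [1, [0.095, -0.047, 0], [0, 0, 0.078]], [1, [0.107, -0.0536, 0], [0, 0, 0.078]], [1, [0.107, -0.0536, 0.01], [0, 0, 0.078]], [1, [0.107, -0.0536, 0.03], [0, 0, 0.078]], [1, [0.107, -0.0536, 0.05], [0, 0, 0.078]], [1, [0.107, -0.0536, 0.07], [0, 0, 0.078]], [1, [0.107, -0.0536, 0.085], [0, 0, 0.078]], [1, [0.107, -0.0536, 0.097], [0, 0, 0.078]], [1, [0.107, -0.0536, 0.097], [0, 0, 0.078]], [1, [0.107, -0.0536, 0.097], [0, 0, 0.078]]]}}

```text
time: 8.82
tcp_pos: [652.1, 154.9, 85.8]
orientation: [0.0, 0.997, 0.072, -0.001]
contact_force: [0.6, 0.1, -1.5]
opening: 0.575
grasp_force: 62.8
```

```bash
python3 - <<'E'
from h import *
im,pc=shoot("wrist"); s=telemetry.sense(); print(s["tcp_pos"],s["opening"],s["contact_force"],R_tool(s)[:,0])
im=im.copy()
q=np.load("st.npy"); c,sn=np.cos(q[2]),np.sin(q[2])
for a in np.linspace(0,2*np.pi,60):
    x=30+27*np.cos(a); y=70+27*np.sin(a); P=np.array([q[0]+c*x-sn*y,q[1]+sn*x+c*y,70]); u,v=proj(pc,P).round().astype(int)
    if 0<=u<640 and 0<=v<400: im[v,u]=(255,0,0)
cv2.imwrite("pics/la1.png",im[:,:,::-1])
E
```

```text
[653.14921863 155.27378929  87.26864656] 0.5702400648318763 [-0.08951309 -0.61976119 -1.41929679] [0.98960585 0.14380273 0.00101453]
```

View pics/la1.png

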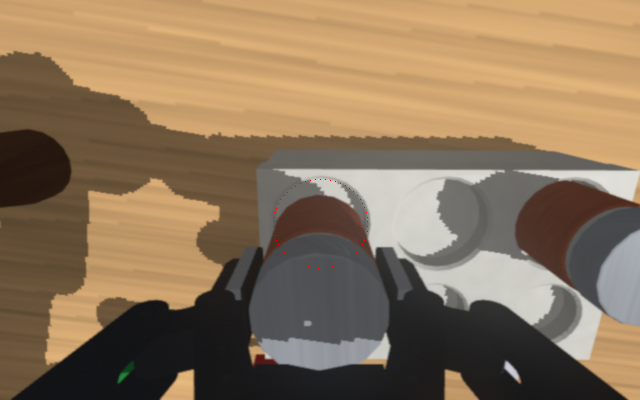

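The predicted rim matches the real one. The held jar's bottom edge at v≈196 and lid at v≈233–369 suggest it has tilted about the pad axis, so I'll fit that tilt.

```bash
cat > tilt.py <<'E'
from h import *
from scipy.optimize import least_squares
p=eyes.camera_params("wrist"); pc=(p,p["tool_from_camera"])  # tool coordinates
a=np.linspace(0,2*np.pi,181)
def circ(q,zl,r):  # jar lid centre at (q0,0,q1), leaning q2 (top to +x)
    t=q[2]; ax=np.array([-np.sin(t),0,np.cos(t)]); ex=np.array([np.cos(t),0,np.sin(t)]); c=np.array([q[0],0,q[1]])+ax*zl
    return np.array([proj(pc,c+r*(np.cos(x)*ex+np.sin(x)*np.array([0,1,0]))) for x in a])
def solve(r,obs,H=72):
    def f(q):
        L=circ(q,0,r); B=circ(q,H,r); return np.array([L[:,1].min(),L[:,1].max(),np.ptp(L[:,0]),B[:,1].min()])-obs
    s=least_squares(f,[2,-66,.05]); q=s.x; b=np.array([q[0],q[1]])+H*np.array([-np.sin(q[2]),np.cos(q[2])])
    return q,b,f(q)
if __name__=="__main__":
    for o in ([233,369,139,196],[233,366,139,196],[235,369,138,195]): q,b,r=solve(25,o); print(q.round(3),"bottom x,z",b.round(1),"res",r.round(1))
E
python3 tilt.py
```

```text
[  1.682 -63.554   0.107] bottom x,z [-6.  8.] res [ 1.7 -2.6  2.6  1.2]
[  1.552 -62.545   0.105] bottom x,z [-6.   9.1] res [ 0.9 -1.5  1.4  0.7]
[  0.828 -62.951   0.09 ] bottom x,z [-5.6  8.8] res [ 1.7 -2.7  2.6  1.3]
```

{"api": "send_rows", "payload": {"deltas": [[1, [0.002, 0, -0.004], [0, 0.03, 0]], [1, [0.004, 0, -0.004], [0, 0.06, 0]], [1, [0.0055, 0, -0.004], [0, 0.09, 0]], [1, [0.0055, 0, -0.004], [0, 0.1, 0]], [1, [0.0055, 0, -0.004], [0, 0.1, 0]], [1, [0.0055, 0, -0.004], [0, 0.1, 0]]]}}

```text
time: 9.37
tcp_pos: [658.7, 156.5, 91.7]
orientation: [-0.004, 0.996, 0.072, 0.05]
contact_force: [0.3, -0.1, -2.6]
opening: 0.568
grasp_force: 62.7
```

```bash
cat > edge.py <<'E'
from h import *
im,pc=shoot("wrist","e_%d.png"%int(telemetry.sense()["time"]*100)); s=telemetry.sense(); R=R_tool(s); print(s["tcp_pos"].round(1),round(s["opening"],3),s["contact_force"].round(1),"z axis",R[:,2].round(3))
c=im[:, 316:324].astype(int).mean(1)
sat=c[:,0]-c[:,2]
print("col", [(v,*c[v].round().astype(int)) for v in range(150,240,3)])
E
python3 edge.py; python3 - <<'E'
from h import *
pc=cam("wrist"); q=np.load("st.npy"); c,sn=np.cos(q[2]),np.sin(q[2])
for x in (57,): print("rim far edge px",[proj(pc,np.array([q[0]+c*x-sn*70,q[1]+sn*x+c*70,z])).round(1) for z in (70,56)])
s=telemetry.sense(); R=R_tool(s)
# upright jar bottom far edge if centred on the well at bottom z
for zb in (74,78,82): print(zb, proj(pc,np.array([q[0]+c*55-sn*70,q[1]+sn*55+c*70,zb])).round(1))
E
```

```text
[658.7 156.5  91.4] 0.573 [-0.2  0.2 -1.9] z axis [ 0.1    0.014 -0.995]
col [(150, np.int64(195), np.int64(154), np.int64(106)), (153, np.int64(196), np.int64(155), np.int64(107)), (156, np.int64(135), np.int64(108), np.int64(75)), (159, np.int64(112), np.int64(89), np.int64(63)), (162, np.int64(114), np.int64(91), np.int64(65)), (165, np.int64(116), np.int64(93), np.int64(66)), (168, np.int64(112), np.int64(93), np.int64(71)), (171, np.int64(100), np.int64(95), np.int64(89)), (174, np.int64(100), np.int64(96), np.int64(90)), (177, np.int64(100), np.int64(96), np.int64(90)), (180, np.int64(109), np.int64(106), np.int64(100)), (183, np.int64(204), np.int64(202), np.int64(194)), (186, np.int64(202), np.int64(200), np.int64(192)), (189, np.int64(158), np.int64(156), np.int64(150)), (192, np.int64(200), np.int64(198), np.int64(190)), (195, np.int64(121), np.int64(106), np.int64(98)), (198, np.int64(85), np.int64(56), np.int64(44)), (201, np.int64(83), np.int64(55), np.int64(44)), (204, np.int64(83), np.int64(54), np.int64(43)), (207, np.int64(83), np.int64(55), np.int64(43)), (210, np.int64(81), np.int64(54), np.int64(43)), (213, np.int64(82), np.int64(54), np.int64(43)), (216, np.int64(83), np.int64(54), np.int64(43)), (219, np.int64(82), np.int64(53), np.int64(43)), (222, np.int64(82), np.int64(53), np.int64(42)), (225, np.int64(80), np.int64(52), np.int64(42)), (228, np.int64(85), np.int64(54), np.int64(43)), (231, np.int64(88), np.int64(57), np.int64(46)), (234, np.int64(79), np.int64(80), np.int64(79)), (237, np.int64(75), np.int64(75), np.int64(77))]
rim far edge px [array([321.2, 190.9]), array([321. , 187.2])]
74 [321.2 195.6]
78 [321.2 196.8]
82 [321.3 198.2]
```

{"api": "send_rows", "payload": {"deltas": [[1, [-0.0005, 0.0005, 0.005], [0, 0, 0]], [1, [-0.001, 0.0005, 0.01], [0, 0, 0]], [1, [-0.0013, 0.0005, 0.013], [0, 0, 0]], [1, [-0.0016, 0.0005, 0.016], [0, 0, 0]], [1, [-0.0018, 0.0005, 0.018], [0, 0, 0]], [1, [-0.0018, 0.0005, 0.018], [0, 0, 0]]]}}

```text
time: 9.92
tcp_pos: [658.1, 156.0, 72.8]
orientation: [-0.004, 0.996, 0.072, 0.049]
contact_force: [-3.1, -0.2, 2.0]
opening: 0.575
grasp_force: 63.4
```

{"api": "send_rows", "payload": {"deltas": [[1, [-0.0003, 0, 0.003], [0, 0, 0]], [1, [-0.0006, 0, 0.006], [0, 0, 0]], [1, [-0.0008, 0, 0.008], [0, 0, 0]], [1, [-0.0008, 0, 0.008], [0, 0, 0]]]}}

```text
time: 10.25
tcp_pos: [657.4, 155.7, 64.3]
orientation: [-0.003, 0.996, 0.072, 0.049]
contact_force: [-2.3, -0.0, -0.4]
opening: 0.569
grasp_force: 63.7
```

{"api": "send_rows", "payload": {"deltas": [[1, [-0.0002, 0, 0.002], [0, 0, 0]], [1, [-0.0004, 0, 0.004], [0, 0, 0]], [1, [-0.0004, 0, 0.004], [0, 0, 0]]]}}

```text
time: 10.5
tcp_pos: [659.0, 155.9, 62.7]
orientation: [-0.003, 0.996, 0.072, 0.05]
contact_force: [-6.0, -1.0, 10.1]
opening: 0.571
grasp_force: 64.7
```

{"api": "send_rows", "payload": {"deltas": [[-1, [0, 0, 0], [0, 0, 0]], [-1, [0, 0, 0], [0, 0, 0]], [-1, [0, 0, 0], [0, 0, 0]], [-1, [0, 0, 0], [0, 0, 0]], [-1, [0, 0, 0], [0, 0, 0]], [-1, [0.002, 0, -0.02], [0, 0, 0]], [-1, [0.005, 0, -0.05], [0, 0, 0]], [-1, [0.008, 0, -0.08], [0, 0, 0]], [-1, [0.011, 0, -0.11], [0, -0.05, 0]], [-1, [0.014, 0, -0.14], [0, -0.1, 0]], [-1, [0.014, 0, -0.14], [0, -0.1, 0]], [-1, [0.014, 0, -0.14], [0, -0.1, 0]]]}}

```text
time: 11.5
tcp_pos: [660.4, 156.3, 204.3]
orientation: [-0.0, 0.997, 0.072, 0.003]
contact_force: [0.1, 0.1, -0.8]
opening: 1.003
grasp_force: 0.0
```

```bash
python3 jar.py jar_large_center la_done.png 128; python3 - <<'E'
from h import *
q=np.load("st.npy"); c,sn=np.cos(q[2]),np.sin(q[2]); print("well",q[0]+c*30-sn*70,q[1]+sn*30+c*70)
s=telemetry.sense();R=R_tool(s); d=np.array([440,315,201.5])-s["tcp_pos"]; print(d.round(),(R.T@d).round(1), np.arctan2(R[1,0],R[0,0]))
E
```

```text
t 11.55 [658.8 156.1 201.6] toolx [0.99  0.144 0.002] z [ 0.002  0.    -1.   ]
0.89 [288. 158. 354. 234.] lid uv 319 201 P [657.4 156.2 128. ] r 24.7 tool delta from TCP [-1.4 -0.3 73.6]
well 652.9755971684539 155.02994754792326
[-218.  159.    2.] [-192.5 -188.8   -1.4] 0.14477803999239175
```

```bash
python3 - <<'E'
from h import *
pc=cam("wrist"); q=np.load("st.npy"); c,sn=np.cos(q[2]),np.sin(q[2])
W=lambda x,y,z:np.array([q[0]+c*x-sn*y,q[1]+sn*x+c*y,z])
im=cv2.imread("pics/la_done.png"); 
for n,L in (("large_a",(30,70,128)),("large_b",(30,-70,128)),("small_a",(-30,70,128)),("mid",(30,0,70)),("small_mid",(-30,0,70)),("small_b",(-30,-70,70))): print(n,proj(pc,W(*L)).round(1))
cv2.imwrite("pics/la_v.png",im)
E
```

```text
large_a [320.1 204.7]
large_b [512.4 204.5]
small_a [320.2 278.3]
mid [398.9 184.9]
small_mid [394.8 247. ]
small_b [469.6 247. ]
```

View pics/la_v.png

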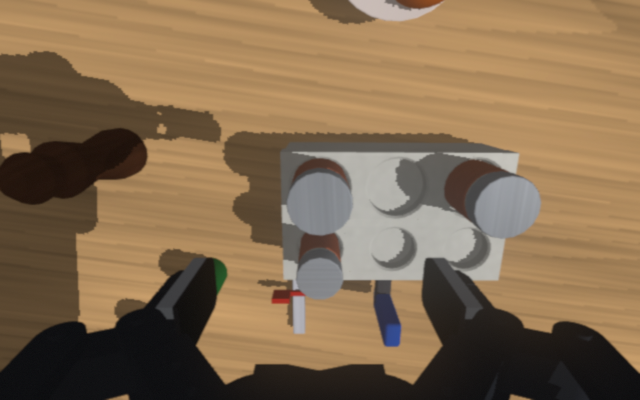

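The large jar is seated: its lid at (320,201) is the same size as the fixed large one at (507,205), and well clear of the small_a lid. Now for the small jar.

{"api": "send_rows", "payload": {"deltas": [[-1, [-0.02, -0.02, 0], [0, 0, 0]], [-1, [-0.045, -0.045, 0], [0, 0, 0]], [-1, [-0.07, -0.07, 0], [0, 0, 0]], [-1, [-0.095, -0.095, 0], [0, 0, 0]], [-1, [-0.12, -0.12, 0], [0, 0, 0]], [-1, [-0.145, -0.143, 0], [0, 0, 0]], [-1, [-0.17, -0.167, 0], [0, 0, 0]], [-1, [-0.185, -0.182, 0], [0, 0, 0]], [-1, [-0.193, -0.189, 0], [0, 0, 0]], [-1, [-0.193, -0.189, 0], [0, 0, 0]], [-1, [-0.193, -0.189, 0], [0, 0, 0]]]}}

```text
time: 12.52
tcp_pos: [439.7, 314.7, 199.9]
orientation: [0.001, 0.997, 0.073, -0.0]
contact_force: [0.2, 0.3, -0.9]
opening: 1.004
grasp_force: 0.0
```

```bash
python3 jar.py jar_small_center ws1.png 72
```

```text
t 12.5667 [440.3 314.5 200.2] toolx [ 0.99   0.144 -0.001] z [-0.001 -0.001 -1.   ]
no grey 0.84 [324.0, 220.9, 363.2, 277.3]
no grey 0.83 [361.9, 75.7, 417.8, 126.8]
0.61 [296. 146. 339. 197.] lid uv 316 176 P [442.8 317.9  72. ] r 18.7 tool delta from TCP [  3.   -3.1 128.2]
0.41 [467.   2. 638. 173.] lid uv 558 49 P [572.5 143.7  72. ] r 84.9 tool delta from TCP [106.3 187.9 128.3]
```

{"api": "send_rows", "payload": {"deltas": [[-1, [0.003, -0.003, 0.03], [0, 0, 0]], [-1, [0.003, -0.003, 0.06], [0, 0, 0]], [-1, [0.003, -0.003, 0.09], [0, 0, 0]], [-1, [0.003, -0.003, 0.12], [0, 0, 0]], [-1, [0.003, -0.003, 0.15], [0, 0, 0]], [-1, [0.003, -0.003, 0.17], [0, 0, 0]], [-1, [0.003, -0.003, 0.185], [0, 0, 0]], [-1, [0.003, -0.003, 0.194], [0, 0, 0]], [-1, [0.003, -0.003, 0.194], [0, 0, 0]], [-1, [0.003, -0.003, 0.194], [0, 0, 0]], [1, [0.003, -0.003, 0.194], [0, 0, 0]], [1, [0.003, -0.003, 0.194], [0, 0, 0]], [1, [0.003, -0.003, 0.194], [0, 0, 0]], [1, [0.003, -0.003, 0.194], [0, 0, 0]], [1, [0.003, -0.003, 0.194], [0, 0, 0]], [1, [0.003, -0.003, 0.194], [0, 0, 0]], [1, [0.003, -0.003, 0.194], [0, 0, 0]]]}}

```text
time: 14.03
tcp_pos: [443.3, 319.0, 8.3]
orientation: [-0.0, 0.997, 0.072, 0.001]
contact_force: [0.3, -0.7, 6.2]
opening: 0.431
grasp_force: 60.0
```

{"api": "send_rows", "payload": {"deltas": [[1, [0, 0, -0.02], [0, 0, 0]], [1, [0, 0, -0.05], [0, 0, 0]], [1, [0, 0, -0.08], [0, 0, 0]], [1, [0, 0, -0.11], [0, 0, 0]], [1, [0.007, 0.02, -0.14], [0, 0, 0]], [1, [0.018, 0.05, -0.16], [0, 0, 0]], [1, [0.03, 0.08, -0.18], [0, 0, 0]], [1, [0.041, 0.11, -0.18], [0, 0, 0]], [1, [0.052, 0.14, -0.18], [0, 0, 0]], [1, [0.063, 0.17, -0.18], [0, 0, 0]], [1, [0.075, 0.2, -0.18], [0, 0, 0]], [1, [0.086, 0.23, -0.18], [0, 0, 0]], [1, [0.097, 0.26, -0.18], [0, 0, 0]], [1, [0.108, 0.29, -0.18], [0, 0, 0]], [1, [0.118, 0.315, -0.18], [0, 0, 0]], [1, [0.124, 0.332, -0.18], [0, 0, 0]], [1, [0.124, 0.332, -0.18], [0, 0, 0]], [1, [0.124, 0.332, -0.15], [0, 0, 0]], [1, [0.124, 0.332, -0.12], [0, 0, 0]], [1, [0.124, 0.332, -0.095], [0, 0, 0]]]}}

```text
time: 15.7
tcp_pos: [612.2, 9.0, 100.3]
orientation: [-0.0, 0.997, 0.073, -0.0]
contact_force: [-0.5, 1.3, -1.7]
opening: 0.432
grasp_force: 60.2
```

{"api": "send_rows", "payload": {"deltas": [[1, [0, 0, 0], [0, 0, 0]], [1, [0, 0, 0], [0, 0, 0]]]}}

```text
time: 15.87
tcp_pos: [611.2, 9.1, 100.1]
orientation: [-0.001, 0.997, 0.073, -0.002]
contact_force: [-0.4, -0.8, -0.5]
opening: 0.427
grasp_force: 60.3
```

```bash
python3 - <<'E'
from h import *
from tilt import solve
im,pc=shoot("wrist","sb1.png"); s=telemetry.sense(); print(s["tcp_pos"].round(1),s["contact_force"].round(1))
q=np.load("st.npy"); c,sn=np.cos(q[2]),np.sin(q[2]); W=lambda x,y,z:np.array([q[0]+c*x-sn*y,q[1]+sn*x+c*y,z])
print("well c",W(-30,-70,70).round(1),"rim far/left/right px",[proj(pc,W(-30+a,-70+b,70)).round(1).tolist() for a,b in ((21,0),(0,21),(0,-21))])
im=im.copy()
for a in np.linspace(0,2*np.pi,60):
    u,v=proj(pc,W(-30+21*np.cos(a),-70+21*np.sin(a),70)).round().astype(int)
    if 0<=v<400: im[v,u]=(255,0,0)
c=cv2.resize(im[130:400,200:440],None,fx=2.2,fy=2.2,interpolation=cv2.INTER_CUBIC); cv2.imwrite("pics/sb1v.png",c[:,:,::-1])
E
```

```text
[613.    8.8 102.6] [-0.3 -0.5 -0.6]
well c [613.9   7.8  70. ] rim far/left/right px [[322.9, 180.3], [288.3, 213.9], [357.3, 213.9]]
```

View pics/sb1v.png

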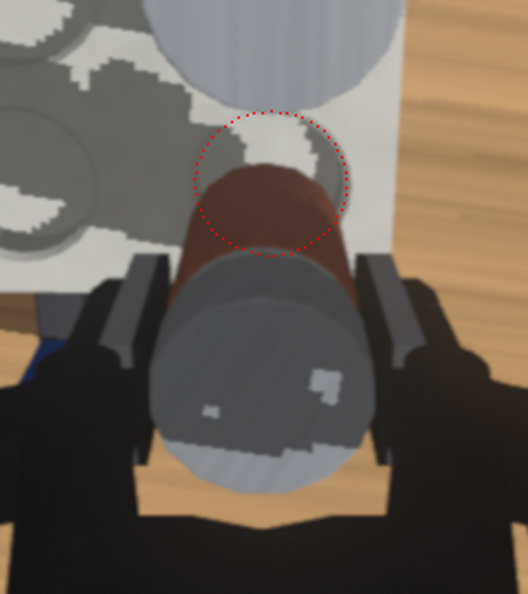

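```bash
python3 - <<'E'
from h import *
from tilt import solve
for o in ([265,354,102,204],[265,353,101,204]): 
    q,b,r=solve(19,o); print(q.round(3),b.round(1),r.round(1))
q,b,r=solve(25,[250,369,139,196]);print("large",q.round(3),b.round(1),r.round(1))
pc=cam("wrist"); q=np.load("st.npy"); c,sn=np.cos(q[2]),np.sin(q[2]); W=lambda x,y,z:np.array([q[0]+c*x-sn*y,q[1]+sn*x+c*y,z])
for zb in (90,94,98): print(zb,proj(pc,W(-11,-70,zb)).round(1))
E
```

```text
[-5.0140e+00 -5.8761e+01 -3.0000e-03] [-4.8 13.2] [ 0.2 -0.2  0.2  0.1]
[-5.5870e+00 -5.7593e+01 -6.0000e-03] [-5.2 14.4] [ 0.2 -0.2  0.3  0.1]
large [-3.8030e+00 -6.1544e+01  1.8000e-02] [-5.1 10.4] [-0.7  1.3 -1.2 -0.7]
90 [322.  194.8]
94 [322.1 196.8]
98 [322.1 199. ]
```

{"api": "send_rows", "payload": {"deltas": [[1, [0.003, 0.0013, 0], [0, 0, 0]], [1, [0.0055, 0.0013, 0.004], [0, 0, 0]], [1, [0.0055, 0.0013, 0.008], [0, 0, 0]], [1, [0.0055, 0.0013, 0.011], [0, 0, 0]], [1, [0.0055, 0.0013, 0.011], [0, 0, 0]], [1, [0.0055, 0.0013, 0.011], [0, 0, 0]]]}}

```text
time: 16.42
tcp_pos: [618.5, 7.4, 90.7]
orientation: [-0.0, 0.997, 0.072, -0.0]
contact_force: [0.1, -0.2, -0.9]
opening: 0.43
grasp_force: 60.3
```

```bash
python3 - <<'E'
from h import *
im,pc=shoot("wrist","sb2.png"); s=telemetry.sense(); print(s["tcp_pos"].round(1),s["contact_force"].round(1))
q=np.load("st.npy"); c,sn=np.cos(q[2]),np.sin(q[2]); W=lambda x,y,z:np.array([q[0]+c*x-sn*y,q[1]+sn*x+c*y,z])
print("rim far/left/right px",[proj(pc,W(-30+a,-70+b,70)).round(1).tolist() for a,b in ((21,0),(0,21),(0,-21))])
for zb in (76,80,84): print(zb,proj(pc,W(-11,-70,zb)).round(1))
i=im.astype(int); red=(i[...,0]-i[...,2]>25)&(i[...,0]<130)&(i[...,0]-i[...,1]>20)
n,l,st,ce=cv2.connectedComponentsWithStats(red[150:300,250:400].astype(np.uint8)); k=1+st[1:,4].argmax(); print("terracotta bbox",st[k][0]+250,st[k][1]+150,st[k][2:])
for v in (st[k][1]+150+3, st[k][1]+150+8,st[k][1]+150+14): u=np.nonzero(l[v-150]==k)[0]+250; print(v,u.min(),u.max())
E
```

```text
[618.6   7.4  91. ] [0.2 0.3 0.1]
rim far/left/right px [[318.2, 196.3], [282.6, 230.5], [353.9, 230.5]]
76 [318.2 202.7]
80 [318.2 204.9]
84 [318.2 207.2]
terracotta bbox 277 205 [  85   63 2543]
208 305 335
213 298 343
219 293 348
```

{"api": "send_rows", "payload": {"deltas": [[1, [0, -0.0008, 0.003], [0, 0, 0]], [1, [0, -0.0008, 0.006], [0, 0, 0]], [1, [0, -0.0008, 0.009], [0, 0, 0]], [1, [0, -0.0008, 0.012], [0, 0, 0]], [1, [0, -0.0008, 0.015], [0, 0, 0]], [1, [0, -0.0008, 0.015], [0, 0, 0]]]}}

```text
time: 16.97
tcp_pos: [618.8, 8.2, 77.8]
orientation: [0.0, 0.997, 0.072, -0.0]
contact_force: [-3.8, 0.7, 8.4]
opening: 0.424
grasp_force: 61.6
```

{"api": "send_rows", "payload": {"deltas": [[1, [-0.001, 0, 0], [0, 0, 0]], [1, [-0.002, 0, 0], [0, 0, 0]], [1, [-0.002, 0, 0.002], [0, 0, 0]], [1, [-0.002, 0, 0.004], [0, 0, 0]], [1, [-0.002, 0, 0.004], [0, 0, 0]]]}}

```text
time: 17.38
tcp_pos: [618.7, 8.2, 77.4]
orientation: [0.0, 0.997, 0.072, 0.002]
contact_force: [-7.6, 1.7, 19.4]
opening: 0.432
grasp_force: 62.7
```

{"api": "send_rows", "payload": {"deltas": [[1, [0, 0, -0.006], [0, 0, 0]], [1, [0, 0, -0.012], [0, 0, 0]], [1, [0, 0, -0.012], [0, 0, 0]], [1, [0, 0, -0.012], [0, 0, 0]]]}}

```text
time: 17.72
tcp_pos: [616.5, 7.9, 83.7]
orientation: [0.0, 0.997, 0.072, -0.0]
contact_force: [0.5, -0.6, -0.5]
opening: 0.429
grasp_force: 60.7
```

{"api": "send_rows", "payload": {"deltas": [[1, [0, 0, 0.003], [0, 0, 0]], [1, [0, 0, 0.006], [0, 0, 0]], [1, [0, 0, 0.009], [0, 0, 0]], [1, [0, 0, 0.012], [0, 0, 0]], [1, [0, 0, 0.012], [0, 0, 0]]]}}

```text
time: 18.13
tcp_pos: [615.7, 8.0, 70.5]
orientation: [-0.0, 0.997, 0.072, -0.001]
contact_force: [0.3, 0.5, -1.6]
opening: 0.43
grasp_force: 60.6
```

{"api": "send_rows", "payload": {"deltas": [[1, [0, 0, 0.003], [0, 0, 0]], [1, [0, 0, 0.005], [0, 0, 0]], [1, [0, 0, 0.007], [0, 0, 0]], [1, [0, 0, 0.0085], [0, 0, 0]], [1, [0, 0, 0.0085], [0, 0, 0]]]}}

```text
time: 18.55
tcp_pos: [616.9, 7.9, 64.3]
orientation: [0.0, 0.997, 0.072, 0.0]
contact_force: [-1.3, 0.4, 3.4]
opening: 0.427
grasp_force: 60.7
```

{"api": "send_rows", "payload": {"deltas": [[-1, [0, 0, 0], [0, 0, 0]], [-1, [0, 0, 0], [0, 0, 0]], [-1, [0, 0, 0], [0, 0, 0]], [-1, [0, 0, 0], [0, 0, 0]], [-1, [0, 0, 0], [0, 0, 0]], [-1, [0, 0, -0.02], [0, 0, 0]], [-1, [0, 0, -0.05], [0, 0, 0]], [-1, [0, 0, -0.08], [0, 0, 0]], [-1, [0, -0.02, -0.11], [0, 0, 0]], [-1, [0, -0.045, -0.14], [0, 0, 0]], [-1, [0, -0.07, -0.17], [0, 0, 0]], [-1, [0, -0.07, -0.19], [0, 0, 0]], [-1, [0, -0.07, -0.19], [0, 0, 0]], [-1, [0, -0.07, -0.19], [0, 0, 0]]]}}

```text
time: 19.72
tcp_pos: [607.3, 77.4, 255.2]
orientation: [0.0, 0.997, 0.073, 0.002]
contact_force: [0.1, -0.2, -0.2]
opening: 1.001
grasp_force: 0.0
```

```bash
python3 - <<'E'
from h import *
im,pc=shoot("wrist","st2.png"); s=telemetry.sense(); print(s["time"],s["tcp_pos"].round(1))
cv2.imwrite("pics/st2v.png",im[:,:,::-1])
q=np.load("st.npy"); c,sn=np.cos(q[2]),np.sin(q[2]); W=lambda x,y,z:np.array([q[0]+c*x-sn*y,q[1]+sn*x+c*y,z])
for n,L in (("large_a",(30,70,128)),("large_b",(30,-70,128)),("small_a",(-30,70,128)),("small_b",(-30,-70,128)),("grip94",(-109,0,94)),("mid",(30,0,70))): print(n,proj(pc,W(*L)).round(1))
E
```

```text
19.7667 [606.4  77.1 252.9]
large_a [235.2 115. ]
large_b [403.6 114.9]
small_a [239.8 185. ]
small_b [399.  184.9]
grip94 [319.4 251. ]
mid [319.3 111.9]
```

View pics/st2v.png

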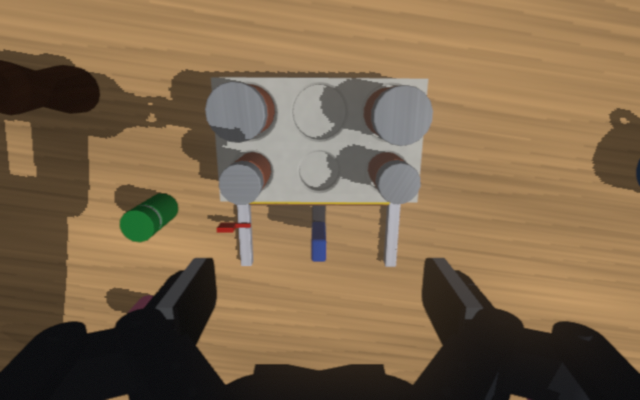

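All four jars sit symmetrically: lids at (237,111), (401,115), (241,184) and (399,182). The handle's top face is at about (319,248), the red clip at (234,228) and the yellow edge at v≈203. From here I'll measure by code only.

```bash
cat > tray.py <<'E'
from h import *
q=np.load("st.npy"); c,sn=np.cos(q[2]),np.sin(q[2])
def loc(P): d=np.array(P[:2])-q[:2]; return np.array([c*d[0]+sn*d[1],-sn*d[0]+c*d[1],P[2]])
def masks(im):
    h=cv2.cvtColor(im,cv2.COLOR_RGB2HSV); H,S,V=[h[...,i].astype(int) for i in range(3)]
    return {"red":((H<6)|(H>174))&(S>170)&(V>90),"yel":(H>18)&(H<32)&(S>170)&(V>110),"blue":(H>105)&(H<128)&(S>150)&(V>60)}
def report(name,zs,roi=None):
    im,pc=shoot(name,"t_%d_%s.png"%(int(telemetry.sense()["time"]*100),name)); m=masks(im); out={}
    for k,M in m.items():
        M=M.copy()
        if roi is not None:
            K=np.zeros_like(M); K[roi[1]:roi[3],roi[0]:roi[2]]=1; M&=K>0
        n,l,st,ce=cv2.connectedComponentsWithStats(M.astype(np.uint8))
        for i in sorted(range(1,n),key=lambda i:-st[i,4])[:4]:
            if st[i,4]<8: continue
            L=loc(at_z(pc,*ce[i],zs[k])); 
            if abs(L[0])>250 or abs(L[1])>150: continue
            v,u=np.nonzero(l==i); X=np.array([loc(at_z(pc,a,b,zs[k]))[:2] for a,b in zip(u,v)])
            print(name,k,"n",st[i,4],"bbox",st[i,:4],"local c",L[:2].round(1),"x",X[:,0].min().round(1),X[:,0].max().round(1),"y",X[:,1].min().round(1),X[:,1].max().round(1))
    return im,pc
E
python3 - <<'E'
from tray import *
for n in ("wrist","top"): report(n,{"red":34,"yel":24,"blue":94})
im=cv2.imread("pics/st2.png")[:,:,::-1]
print([tuple(im[v,319]) for v in range(226,268,3)])
print("yellow rows at u=240..", [[tuple(map(int,im[v,u])) for v in range(196,212,2)] for u in (236,243,300)])
print("red", [tuple(map(int,im[v,230])) for v in range(220,236,2)])
E
```

```text
wrist red n 134 bbox [216 223  33   8] local c [-105.9  105.5] x -110.2 -101.3 y 84.6 123.1
wrist yel n 81 bbox [252 202  81   1] local c [-78.4  32.6] x -78.5 -78.4 y -15.3 80.4
wrist yel n 11 bbox [372 202  11   1] local c [-78.5 -69.1] x -78.5 -78.5 y -75.0 -63.1
wrist blue n 9 bbox [322 243   2   7] local c [-103.7   -3.6] x -107.4 -100.8 y -3.8 -2.8
top yel n 33 bbox [295 176  17   4] local c [-65.9 -59.1] x -68.8 -63.5 y -79.5 -36.5
[(np.uint8(52), np.uint8(52), np.uint8(70)), (np.uint8(52), np.uint8(51), np.uint8(69)), (np.uint8(53), np.uint8(51), np.uint8(69)), (np.uint8(53), np.uint8(52), np.uint8(69)), (np.uint8(53), np.uint8(53), np.uint8(74)), (np.uint8(56), np.uint8(71), np.uint8(126)), (np.uint8(57), np.uint8(76), np.uint8(139)), (np.uint8(58), np.uint8(76), np.uint8(139)), (np.uint8(58), np.uint8(76), np.uint8(139)), (np.uint8(57), np.uint8(75), np.uint8(139)), (np.uint8(58), np.uint8(76), np.uint8(139)), (np.uint8(59), np.uint8(76), np.uint8(139)), (np.uint8(153), np.uint8(124), np.uint8(97)), (np.uint8(173), np.uint8(137), np.uint8(93))]
yellow rows at u=240.. [[(126, 128, 132), (126, 128, 131), (125, 128, 131), (128, 130, 134), (119, 116, 116), (104, 91, 80), (99, 84, 69), (88, 73, 57)], [(126, 128, 132), (126, 128, 131), (126, 129, 132), (129, 131, 135), (139, 141, 145), (167, 167, 174), (168, 168, 175), (168, 168, 175)], [(174, 173, 166), (174, 172, 166), (175, 172, 162), (186, 165, 85), (137, 106, 57), (92, 76, 57), (91, 76, 58), (93, 76, 58)]]
red [(109, 86, 59), (120, 81, 56), (78, 33, 26), (80, 32, 25), (149, 37, 30), (157, 39, 30), (161, 82, 58), (165, 130, 89)]
```

{"api": "send_rows", "payload": {"deltas": [[-1, [-0.03, 0, 0], [0, 0, 0]], [-1, [-0.06, 0, 0], [0, 0, 0]], [-1, [-0.082, 0, 0], [0, 0, 0]], [-1, [-0.082, 0, 0.03], [0, 0, 0]], [-1, [-0.082, 0, 0.06], [0, 0, 0]], [-1, [-0.082, 0, 0.09], [0, 0, 0]], [-1, [-0.082, 0, 0.09], [0, 0, 0]], [-1, [-0.082, 0, 0.09], [0, 0, 0]]]}}

```text
time: 20.53
tcp_pos: [523.1, 65.0, 160.2]
orientation: [-0.0, 0.997, 0.072, -0.004]
contact_force: [0.7, -0.3, 0.3]
opening: 1.001
grasp_force: 0.0
```

```bash
python3 - <<'E'
from tray import *
im,pc=report("wrist",{"red":34,"yel":50,"blue":94})
s=telemetry.sense(); print(s["tcp_pos"].round(1),"tcp local",loc(s["tcp_pos"]).round(1))
W=lambda x,y,z:np.array([q[0]+c*x-sn*y,q[1]+sn*x+c*y,z])
for L in ((-96,0,94),(-122,0,94),(-109,8,94),(-109,-8,94)): print(L,proj(pc,W(*L)).round(1))
i=im.astype(int); b=(i[...,2]-i[...,0]>35); v,u=np.nonzero(b[150:330,270:370]); print("blue",v.min()+150,v.max()+150,np.percentile(u+270,[2,50,98]))
E
```

```text
wrist red n 287 bbox [178 170  48  11] local c [-107.4  103.8] x -111.5 -102.6 y 82.0 123.2
wrist yel n 878 bbox [238 130 180   6] local c [-69.3  -7.9] x -71.1 -66.9 y -77.5 64.6
wrist blue n 447 bbox [311 182  17  29] local c [-1.081e+02  1.000e-01] x -118.9 -98.3 y -5.3 6.1
[524.9  65.1 162.9] tcp local [-109.7   -0.5  162.9]
(-96, 0, 94) [319.5 178.8]
(-122, 0, 94) [319.6 214. ]
(-109, 8, 94) [308.2 196.7]
(-109, -8, 94) [330.9 196.7]
blue 179 212 [309.  318.5 328. ]
```

{"api": "send_rows", "payload": {"deltas": [[-1, [0, 0, 0.025], [0, 0, 0]], [-1, [0, 0, 0.05], [0, 0, 0]], [-1, [0, 0, 0.08], [0, 0, 0]], [-1, [0, 0, 0.11], [0, 0, 0]], [-1, [0, 0, 0.13], [0, 0, 0]], [-1, [0, 0, 0.137], [0, 0, 0]], [-1, [0, 0, 0.137], [0, 0, 0]], [-1, [0, 0, 0.137], [0, 0, 0]], [1, [0, 0, 0.137], [0, 0, 0]], [1, [0, 0, 0.137], [0, 0, 0]], [1, [0, 0, 0.137], [0, 0, 0]], [1, [0, 0, 0.137], [0, 0, 0]], [1, [0, 0, 0.137], [0, 0, 0]], [1, [0, 0, 0.137], [0, 0, 0]], [1, [0, 0, 0.137], [0, 0, 0]], [1, [0, 0, 0.137], [0, 0, 0]], [1, [0, 0, 0.137], [0, 0, 0]]]}}

```text
time: 22.0
tcp_pos: [525.5, 66.0, 27.1]
orientation: [-0.001, 0.997, 0.072, 0.0]
contact_force: [-3.0, 3.8, 5.7]
opening: 0.18
grasp_force: 59.3
```

{"api": "send_rows", "payload": {"deltas": [[1, [-0.006, 0, 0], [0, 0, 0]], [1, [-0.012, 0, 0], [0, 0, 0]], [1, [-0.018, 0, 0], [0, 0, 0]], [1, [-0.024, 0, 0], [0, 0, 0]], [1, [-0.03, 0, 0], [0, 0, 0]], [1, [-0.03, 0, 0], [0, 0, 0]]]}}

```text
time: 22.5
tcp_pos: [496.7, 62.0, 27.1]
orientation: [-0.001, 0.997, 0.072, 0.002]
contact_force: [4.3, 7.0, -1.0]
opening: 0.179
grasp_force: 59.9
```

```bash
python3 - <<'E'
from tray import *
for n in ("wrist","top"):
    im,pc=report(n,{"red":24,"yel":24,"blue":94})
s=telemetry.sense(); print(s["tcp_pos"].round(1),"tcp local",loc(s["tcp_pos"]).round(1),s["contact_force"].round(1),s["opening"])
pc=cam("wrist");W=lambda x,y,z:np.array([q[0]+c*x-sn*y,q[1]+sn*x+c*y,z])
print("clip px",proj(pc,W(-107,90,24)).round(),proj(pc,W(-107,123,34)).round(),"panel end", proj(pc,W(-99,94,24)).round())
E
```

```text
wrist red n 461 bbox [ 68 181  42  13] local c [-111.7  120.5] x -114.6 -108.2 y 110.0 130.6
wrist red n 238 bbox [124 175  36  11] local c [-108.4   94.2] x -110.4 -105.1 y 83.4 100.9
wrist yel n 3777 bbox [131 158 371  21] local c [-103.8    2.4] x -106.9 -96.3 y -91.7 96.2
wrist blue n 2272 bbox [298 279  42  60] local c [-137.2    1.1] x -148.7 -125.4 y -6.0 8.3
[497.1  62.   27.1] tcp local [-137.7    0.5   27.1] [ 4.5  7.5 -1.1] 0.17957274761957023
clip px [146. 179.] [ 68. 184.] panel end [136. 164.]
```

```bash
cat > ptr.py <<'E'
from tray import *
im,pc=shoot("wrist","p_%d.png"%int(telemetry.sense()["time"]*100)); m=masks(im)
i=im.astype(int)
m["yel"]=(i[...,0]-i[...,2]>60)&(i[...,1]-i[...,2]>45)&(abs(i[...,0]-i[...,1])<45)&(cv2.cvtColor(im,cv2.COLOR_RGB2HSV)[...,1]>150)
for k in ("yel","red"):
    for u in list(range(120,190,5))+[250] if k=="yel" else range(66,165,6):
        v=np.nonzero(m[k][120:215,u])[0]+120
        if len(v): print(k,u,v.min(),v.max(),"| x at z24",[loc(at_z(pc,u,t,24))[:2].round(1).tolist() for t in (v.min()-.5,v.max()+.5)],"| x at z34/50",[loc(at_z(pc,u,t,50 if k=="yel" else 34))[:2].round(1).tolist() for t in (v.min()-.5,v.max()+.5)])
E
python3 ptr.py
```

```text
yel 130 160 160 | x at z24 [[-96.6, 96.5], [-97.1, 96.6]] | x at z34/50 [[-92.1, 82.3], [-92.5, 82.3]]
yel 135 158 165 | x at z24 [[-95.6, 93.8], [-99.7, 94.4]] | x at z34/50 [[-91.2, 80.0], [-94.7, 80.5]]
yel 140 158 176 | x at z24 [[-95.6, 91.3], [-105.4, 92.7]] | x at z34/50 [[-91.2, 77.9], [-99.6, 79.1]]
yel 145 158 176 | x at z24 [[-95.6, 88.8], [-105.4, 90.1]] | x at z34/50 [[-91.2, 75.7], [-99.6, 76.9]]
yel 150 167 176 | x at z24 [[-100.2, 86.9], [-105.4, 87.6]] | x at z34/50 [[-95.2, 74.1], [-99.6, 74.7]]
yel 155 167 176 | x at z24 [[-100.2, 84.3], [-105.4, 85.0]] | x at z34/50 [[-95.2, 71.9], [-99.6, 72.5]]
yel 160 167 176 | x at z24 [[-100.2, 81.8], [-105.4, 82.5]] | x at z34/50 [[-95.2, 69.8], [-99.6, 70.3]]
yel 165 167 176 | x at z24 [[-100.2, 79.2], [-105.4, 79.9]] | x at z34/50 [[-95.2, 67.6], [-99.6, 68.2]]
yel 170 167 176 | x at z24 [[-100.3, 76.7], [-105.4, 77.3]] | x at z34/50 [[-95.2, 65.4], [-99.6, 66.0]]
yel 175 167 176 | x at z24 [[-100.3, 74.2], [-105.4, 74.8]] | x at z34/50 [[-95.2, 63.3], [-99.6, 63.8]]
yel 180 167 176 | x at z24 [[-100.3, 71.6], [-105.4, 72.
[... 974 characters left out ...]
 110.7]] | x at z34/50 [[-108.1, 103.8], [-112.2, 104.5]]
red 126 177 186 | x at z24 [[-105.4, 99.9], [-110.7, 100.7]] | x at z34/50 [[-103.2, 94.2], [-108.1, 95.0]]
red 132 176 186 | x at z24 [[-104.9, 96.7], [-110.7, 97.6]] | x at z34/50 [[-102.7, 91.2], [-108.2, 92.1]]
red 138 178 185 | x at z24 [[-105.9, 93.8], [-110.2, 94.4]] | x at z34/50 [[-103.7, 88.5], [-107.7, 89.1]]
red 144 181 185 | x at z24 [[-107.5, 90.9], [-110.2, 91.3]] | x at z34/50 [[-105.2, 85.8], [-107.7, 86.2]]
red 150 182 185 | x at z24 [[-108.1, 87.9], [-110.2, 88.2]] | x at z34/50 [[-105.7, 83.0], [-107.7, 83.2]]
red 156 182 185 | x at z24 [[-108.1, 84.9], [-110.2, 85.1]] | x at z34/50 [[-105.7, 80.1], [-107.7, 80.3]]
```

{"api": "send_rows", "payload": {"deltas": [[1, [-0.004, 0, 0], [0, 0, 0]], [1, [-0.008, 0, 0], [0, 0, 0]], [1, [-0.0115, 0, 0], [0, 0, 0]], [1, [-0.0115, 0, 0], [0, 0, 0]], [1, [-0.0115, 0, 0], [0, 0, 0]], [1, [-0.0115, 0, 0], [0, 0, 0]]]}}

```text
time: 23.15
tcp_pos: [486.0, 60.4, 27.1]
orientation: [-0.001, 0.997, 0.072, 0.002]
contact_force: [5.4, 8.7, -1.8]
opening: 0.177
grasp_force: 60.0
```

```bash
python3 ptr.py; python3 - <<'E'
from tray import *
s=telemetry.sense(); print(s["tcp_pos"].round(1),loc(s["tcp_pos"]).round(1),s["contact_force"].round(1),s["opening"])
import glob,os
f=max(glob.glob("pics/p_*.png"),key=os.path.getmtime); im=cv2.imread(f)[:,:,::-1]
# character map around the pointer/clip: R red, Y yellow, r dark red, . other
m=masks(im)
for v in range(140,176): print(v,"".join("R" if m["red"][v,u] and im[v,u,0]>125 else "r" if m["red"][v,u] else "Y" if m["yel"][v,u] and im[v,u,0]>150 else "y" if m["yel"][v,u] else "." for u in range(60,175)))
E
```

```text
yel 135 157 165 | x at z24 [[-106.4, 93.8], [-110.9, 94.5]] | x at z34/50 [[-102.1, 80.0], [-106.0, 80.6]]
yel 140 157 175 | x at z24 [[-106.4, 91.3], [-116.1, 92.7]] | x at z34/50 [[-102.1, 77.8], [-110.4, 79.0]]
yel 145 157 176 | x at z24 [[-106.4, 88.7], [-116.7, 90.2]] | x at z34/50 [[-102.1, 75.7], [-110.8, 76.9]]
yel 150 167 176 | x at z24 [[-111.5, 86.9], [-116.7, 87.6]] | x at z34/50 [[-106.4, 74.1], [-110.8, 74.7]]
yel 155 167 176 | x at z24 [[-111.5, 84.4], [-116.7, 85.1]] | x at z34/50 [[-106.4, 72.0], [-110.8, 72.6]]
yel 160 167 177 | x at z24 [[-111.5, 81.8], [-117.2, 82.6]] | x at z34/50 [[-106.4, 69.8], [-111.3, 70.4]]
yel 165 167 177 | x at z24 [[-111.5, 79.3], [-117.2, 80.0]] | x at z34/50 [[-106.4, 67.6], [-111.3, 68.3]]
yel 170 167 177 | x at z24 [[-111.5, 76.8], [-117.2, 77.4]] | x at z34/50 [[-106.4, 65.5], [-111.3, 66.1]]
yel 175 167 177 | x at z24 [[-111.5, 74.2], [-117.2, 74.9]] | x at z34/50 [[-106.4, 63.3], [-111.3, 63.9]]
yel 180 167 177 | x at z24 [[-111.5, 71.7], [-117.2, 72.3]] | x at z34/50 [[-106.4, 61.2], [-111.3, 61.7]]
yel 185 167 176 | x at z24 [[-
[... 5303 characters left out ...]
rrrrrrrrrrrrrrrrrrrrrrrrrrrrrrrr...r..........................yyyyyyyyyyyyyyyyyyyyyyyyyyyyyyyyyyyyyy
171 ......rrrrrrrrrrrrrrrrrrrrrrrrrrrrrrrrrrrrrrrrr..............................yyyyyyyyyyyyyyyyyyyyyyyyyyyyyyyyyyyyyy
172 ...................................rrrrrr.r..................................yyyyyyyyyyyyyyyyyyyyyyyyyyyyyyyyyyyyyy
173 .............................................................................yyyyyyyyyyyyyyyyyyyyyyyyyyyyyyyyyyyyyy
174 ..............................................................................yyyyyyyyyyyyyyyyyyyyyyyyyyyyyyyyyyyyy
175 ..............................................................................yyyyyyyyyyyyyyyyyyyyyyyyyyyyyyyyyyyyy
```

{"api": "send_rows", "payload": {"deltas": [[1, [-0.0006, 0, 0], [0, 0, 0]], [1, [-0.0006, 0, 0], [0, 0, 0]], [1, [-0.0006, 0, 0], [0, 0, 0]], [1, [-0.0006, 0, 0], [0, 0, 0]], [1, [-0.0006, 0, 0], [0, 0, 0]], [1, [-0.0006, 0, 0], [0, 0, 0]]]}}

```text
time: 23.7
tcp_pos: [485.6, 60.4, 27.1]
orientation: [-0.001, 0.997, 0.072, 0.002]
contact_force: [6.3, 7.6, -1.7]
opening: 0.18
grasp_force: 59.9
```

```bash
python3 ptr.py | grep -E "yel (135|165)|red (84|90)"; python3 - <<'E'
from tray import *
s=telemetry.sense(); print(s["time"],loc(s["tcp_pos"]).round(1),s["contact_force"].round(1),s["opening"],s["grasp_force"])
im,pc=shoot("top"); a=cv2.cvtColor(im,cv2.COLOR_RGB2HSV)
for th in ("jar_small_center","jar_large_center","mill","mug"):
    for d in finder.outline_of(th,"top")[:5]:
        g=d["mask"]&(a[...,1]<60); v,u=np.nonzero(g)
        print(th,round(d["conf"],2),np.round(d["bbox"]), loc(at_z(pc,u.mean(),v.mean(),128)).round(1) if len(v)>20 else None)
E
```

```text
yel 135 157 165 | x at z24 [[-106.8, 93.8], [-111.4, 94.5]] | x at z34/50 [[-102.5, 80.0], [-106.4, 80.6]]
yel 165 167 177 | x at z24 [[-112.0, 79.3], [-117.7, 80.0]] | x at z34/50 [[-106.9, 67.7], [-111.8, 68.3]]
red 84 155 170 | x at z24 [[-105.8, 119.3], [-114.0, 120.9]] | x at z34/50 [[-104.2, 112.6], [-111.9, 114.0]]
red 90 154 170 | x at z24 [[-105.3, 116.2], [-114.0, 117.8]] | x at z34/50 [[-103.7, 109.6], [-111.9, 111.2]]
23.75 [-149.4    0.6   27.1] [ 5.4  6.4 -1.1] 0.1790622844325758 59.892343282699585
jar_small_center 0.78 [198. 191. 220. 209.] None
jar_small_center 0.54 [297. 148. 313. 168.] [-31.4 -70.4 128. ]
jar_small_center 0.48 [189. 254. 213. 268.] None
jar_large_center 0.73 [236. 127. 323. 214.] [-23.6 -12.9 128. ]
jar_large_center 0.71 [404. 262. 430. 280.] None
jar_large_center 0.67 [234. 131. 256. 156.] [ 28.5  69.4 128. ]
mill 0.77 [149. 138. 179. 164.] None
mug 0.57 [424. 125. 466. 164.] [ -51.4 -406.3  128. ]
```

```bash
python3 -c "
from plant import env
print(env.hand_in())"
```

```text
the job is handed in; nothing more can be done
None
```

Both jars are seated upright in their rows, and the tray is held open with its pointer within about 1 mm of the red clip by camera. On the first try at the large jar, the shut fingers pressed on its lid with about 41 N and tilted it before it settled upright. That is close to the 40 N limit for the arm and gripper body, and I don't know how it will be judged.

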